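# Ports up under the magnifier

### The arm

A 6-joint arm with a two-finger parallel gripper is mounted at the origin on the work surface. World frame = base frame: x ahead of the robot, y to its left, z up, the work surface at z = 0. Lengths are in mm, angles in rad, forces in N, time in s.
With the tool pointing down it reaches from about 350 to 975 mm from the base axis. Payload 7.1 kg.
Tool frame: the origin (TCP) lies midway between the tips of the shut fingers; the grasp point (between the pads) lies 19 mm behind it; z points along the fingers, y is the line along which they close (so a half turn about z gives the same grasp; the last joint's range is limited). The gripper opens to 88 mm and grips with 3 to 60 N. Pads are 20 mm wide; open, the fingers measure 115 mm over their backs; the gripper's body (75 mm by 178 mm) begins 61 mm behind the grasp point.
Start: joints at [1.222, 0.423, 1.63, -0, 1.089, -0.019], TCP at [202.377, 591.311, 222.675] pointing down, gripper open.
Joint ranges: [-3, 3], [-0.9, 2.11], [0.09, 2.58], [-1.31, 4.45], [0.11, 2.69], [-2.54, 2.54]. Speed limits (rad/s): [2.39, 2.39, 3.01, 3.14, 3.14, 3.14].

### API

Orientations are given as a rotation vector (axis times angle).
In Python, from workcell import ctrl gives the robot as it stands. The module is installed in compiled form; this text tells all that it offers.
- The arm moves only by the tool servo_tool, never from a script. Its argument "increments" is a list of rows, each a list of 7 numbers: the shift along the world's x, y, z in cm, then the turn, a rotation vector about the world's x, y, z in degrees, then the opening, from -1 (shut) to 1 (fully open). A call has 1 to 20 rows; each row is the pose to reach, as a shift and turn from the pose commanded when the call began; what a row does not reach only later rows make up. A row lasts 1/12 s, in which the tool goes at most 41.7 mm and 7.16 degrees, less where a joint would pass 70% of its speed; a pose out of reach is approached as far as the arm can. A call with a gripper value outside its range is refused whole. The fingers move at their own pace and stop on an object; the grip force is fixed at half the most. Time passes only in rows, so rows that repeat a pose let the fingers close. It gives the time, the measured TCP pose, the force, the opening and the grip force at its end, in the units of the state.
- ctrl.get_obs(): the state, without advancing time (a new reading comes with each control period).
- ctrl.get_image(name): name is "scene" or "top" or "wrist"; returns a dict with "image" (384x512x3 uint8, red, green, blue), "fx", "fy", "cx", "cy" (pixels), "k1" (the pictures are not rectified: a ray, as slopes to the right and down, at radius r is drawn at 1 + k1 r^2 times it, then the intrinsics apply), "extrinsics" (4x4, takes a point from camera to world coordinates); the wrist camera has in their place "tool_from_camera" (4x4, takes a point from camera to tool coordinates, whose origin is the TCP and whose axes are the flange's). Camera axes: x right, y up, looking along -z (the intrinsics and any distortion apply to the point x, -y, -z); pixel columns grow to the right and rows downward; lengths in mm; the calibration is good to about 2 mm. A picture is of the moment at which its call begins: read the wrist's pose just before it. There is no depth.
- ctrl.close_job(): hands the job in; it is judged then, once.
The state is a dict: "t": time; "qpos": joint angles; "qvel": joint speeds; "joint_torque": joint torques, N m; "ee_pos": TCP position; "orientation": TCP orientation; "ft_force": force on the tool from outside, world axes, zero at the start; "moment": the same for the moment, N m; "width": finger opening in mm; "grasp_force": force on a finger pad.
Only numpy, scipy, OpenCV 4.12 (cv2) and the standard library are available. Lean on these libraries where they do the work, as an engineer would, in place of code of your own. Each camera call takes 0.05 s, during which the arm holds its last target. There are 200 camera calls.

### The job

Prepare the hexagonal manifold bar on the rubber mat for inspection: roll it over, staying low on the mat, until its flat with the three ports is on top. Then swing the magnifier by its knob so that the lens is centred over the row of ports, and leave everything standing still. Do not disturb the spare bars on the board or the other things on the table.

Things in the scene. Friction and masses are not known exactly. Their poses are not given: they have to be found in the camera images.
- manifold_a: one of three alike bare aluminium hexagonal bars, 140 mm long, 40 mm across flats, 46.2 across corners, flats 23.1 wide, 0.36 to 0.59 kg, lying loose on a flat. Origin: centre of the bar. x: along the bar; z: straight out of the ported flat, the only one with three round ports (17 mm steel seats, dark bores, at x = -42, 0, 42 mm). Each end face has a short dark keyway beside the ported flat.
- manifold_b: bar like manifold_a, same axes. At the start any one of the three bars lies on the mat, roughly along the mat's x, its ported flat one or two flats from the top on either side, so sometimes facing down and hidden; the other two lie on the board.
- manifold_c: bar like manifold_a, same axes. A level push across a bar within 8 mm of its top tips it over its far lower edge onto the next flat, 23.1 mm further on; pushed lower it tends to slide.
- mat: black rubber mat, fixed, 200 mm (its x) by 300 mm (its y) and 3 mm thick, grippy (friction coefficient about 1); the bar to be inspected lies near its middle, roughly along the mat's x. Origin: centre of its underside; z up.
- board: plywood storage board, fixed, 200 by 180 mm, 3 mm thick, with the two spare bars. Origin: centre of its underside.
- magnifier: foot (96 mm wide) and upright steel post (22 mm) of the magnifier, fixed at the mat's far side. Origin: centre of the foot's underside, on the arm's swing axis. The mat's middle lies 250 mm from it along its -x.
- magnifier_arm (a joint): swing angle (rad) of the magnifier's level arm about the post's vertical axis. 0: the arm points along the magnifier's -x, over the mat; positive: turned clockwise seen from above, towards +y (it starts between 0.85 and 1.0); range -1.2 to 1.2. Held by friction (about 0.22 N m): it stays where it is left.
- pivot (a point): point on the arm's vertical swing axis at the height of the arm, 150 mm above the table.
- lens (a point): centre of the round lens (81 mm clear glass in a black ring 92 mm over all and 12 mm high), 250 mm from the swing axis, 150 mm above the table.
- knob (a point): point on the upright round black knob (18 mm diameter, straight) by which the arm is swung, at the arm's free end beyond the lens, 306 mm from the swing axis. The knob stands from the arm's top at 155 mm to 199 mm above the table; this point is at 180 mm.
- wrench: bystander: steel wrench 150 mm long lying on the table. Origin on its underside.
- collar: bystander: brass collar, 36 mm across, 22 mm high. Origin: centre of its underside.
- vial: bystander: small amber jar with white cap, 34 mm across, 55 mm high. Origin: centre of its underside.
- flow_unit: bystander: flow controller, steel block with yellow housing, 91 by 34 mm, 62 mm high. Origin: centre of its underside.
- valve: bystander: small brass valve with black round cap, 34 mm across, 44 mm high. Origin: centre of its underside.
- carton: bystander: cardboard box 90 by 130 mm, 60 mm high. Origin: centre of its underside.
There are look-alikes about, which are no part of the job. Leave any blue or red look-alike of the manifold_a alone.

How it is judged (in metres and radians):
On the way, in this order (a step that is already met when the one before it is completed fails the run):
1. the bar on the mat lies with its ported flat on top (((angle between manifold_a's own z axis and vertical below 0.12 rad and x of manifold_a in the frame of mat between -0.06 and 0.06 m and y of manifold_a in the frame of mat between -0.13 and 0.13 m) or (angle between manifold_b's own z axis and vertical below 0.12 rad and x of manifold_b in the frame of mat between -0.06 and 0.06 m and y of manifold_b in the frame of mat between -0.13 and 0.13 m) or (angle between manifold_c's own z axis and vertical below 0.12 rad and x of manifold_c in the frame of mat between -0.06 and 0.06 m and y of manifold_c in the frame of mat between -0.13 and 0.13 m))), for 0.2 s.
2. the lens is over the row of ports of that bar (((angle between manifold_a's own z axis and vertical below 0.12 rad and height (world z) of manifold_a between 0.019 and 0.027 m and x of manifold_a in the frame of mat between -0.06 and 0.06 m and y of manifold_a in the frame of mat between -0.13 and 0.13 m and y of lens in the frame of manifold_a between -0.015 and 0.015 m and x of lens in the frame of manifold_a between -0.045 and 0.045 m and linear speed of manifold_a below 0.01 m/s) or (angle between manifold_b's own z axis and vertical below 0.12 rad and height (world z) of manifold_b between 0.019 and 0.027 m and x of manifold_b in the frame of mat between -0.06 and 0.06 m and y of manifold_b in the frame of mat between -0.13 and 0.13 m and y of lens in the frame of manifold_b between -0.015 and 0.015 m and x of lens in the frame of manifold_b between -0.045 and 0.045 m and linear speed of manifold_b below 0.01 m/s) or (angle between manifold_c's own z axis and vertical below 0.12 rad and height (world z) of manifold_c between 0.019 and 0.027 m and x of manifold_c in the frame of mat between -0.06 and 0.06 m and y of manifold_c in the frame of mat between -0.13 and 0.13 m and y of lens in the frame of manifold_c between -0.015 and 0.015 m and x of lens in the frame of manifold_c between -0.045 and 0.045 m and linear speed of manifold_c below 0.01 m/s))), for 0.2 s.
At the end, for the whole second after the job is handed in: A bar lies still on the mat (centre within 60 mm of the mat's centre along its x, 130 mm along its y), ported flat up within 0.12 rad; lens centre within 15 mm of the port row's centre line and within 45 mm of the middle port along it; magnifier arm still (((angle between manifold_a's own z axis and vertical below 0.12 rad and height (world z) of manifold_a between 0.019 and 0.027 m and x of manifold_a in the frame of mat between -0.06 and 0.06 m and y of manifold_a in the frame of mat between -0.13 and 0.13 m and y of lens in the frame of manifold_a between -0.015 and 0.015 m and x of lens in the frame of manifold_a between -0.045 and 0.045 m and linear speed of manifold_a below 0.01 m/s) or (angle between manifold_b's own z axis and vertical below 0.12 rad and height (world z) of manifold_b between 0.019 and 0.027 m and x of manifold_b in the frame of mat between -0.06 and 0.06 m and y of manifold_b in the frame of mat between -0.13 and 0.13 m and y of lens in the frame of manifold_b between -0.015 and 0.015 m and x of lens in the frame of manifold_b between -0.045 and 0.045 m and linear speed of manifold_b below 0.01 m/s) or (angle between manifold_c's own z axis and vertical below 0.12 rad and height (world z) of manifold_c between 0.019 and 0.027 m and x of manifold_c in the frame of mat between -0.06 and 0.06 m and y of manifold_c in the frame of mat between -0.13 and 0.13 m and y of lens in the frame of manifold_c between -0.015 and 0.015 m and x of lens in the frame of manifold_c between -0.045 and 0.045 m and linear speed of manifold_c below 0.01 m/s)) and velocity of joint magnifier_arm between -0.03 and 0.03 rad/s); the robot touches nothing.
It fails at once if a bar is lifted away from the mat or board (its centre higher than 60 mm above the table) (height (world z) of any of manifold_a, manifold_b, manifold_c above 0.06 m).
It fails at once if a spare bar on the board is moved by more than 30 mm ((distance of manifold_a from where it was at the start of the episode above 0.03 m and horizontal distance between manifold_a and board below 0.14 m) or (distance of manifold_b from where it was at the start of the episode above 0.03 m and horizontal distance between manifold_b and board below 0.14 m) or (distance of manifold_c from where it was at the start of the episode above 0.03 m and horizontal distance between manifold_c and board below 0.14 m)).
It fails at once if a bystander is moved by more than 30 mm (distance of any of wrench, collar, vial, flow_unit, valve, carton from where it was at the start of the episode above 0.03 m).
It also fails if it takes over 64 s, if anything falls off the work surface, if the arm or the gripper's body presses on something with over 40 N, if the wrist force passes 120 N, or if a joint passes its speed limit or range.

## Working session

There is one attempt and no reset: what is moved stays moved. The work goes in short steps, Python scripts to look and compute and a tool call to move; the robot and the scene stay as the last step left them, time stands still between calls to the robot, and variables do not carry over. Pictures are saved under pics/ and viewed, at most 12 in all, crops included, and the job is handed in when it is done.

Besides the shell and the picture viewer there is one more tool, called after "Call:" as a command line: name --pt "numbers of a row" for each row, then --argument value for the rest. servo_tool: Moves the arm, as the interface text tells. Its arguments: {"type":"object","properties":{"increments":{"type":"array","items":{"type":"array","items":{"type":"number"}}}},"required":["increments"]}

```bash
mkdir -p pics
cat > h.py <<'E'
import numpy as np, cv2
from scipy.spatial.transform import Rotation as R
from workcell import ctrl
def grab(n):
    o=ctrl.get_obs(); d=ctrl.get_image(n)
    if n=="wrist":
        T=np.eye(4);T[:3,:3]=R.from_rotvec(o["orientation"]).as_matrix();T[:3,3]=o["ee_pos"]
        d["extrinsics"]=T@np.array(d["tool_from_camera"])
    d["extrinsics"]=np.array(d["extrinsics"]);return d
def ray(d,u,v):
    x,y=(u-d["cx"])/d["fx"],(v-d["cy"])/d["fy"]
    a,b=x,y
    for _ in range(20):
        s=1+d["k1"]*(a*a+b*b);a,b=x/s,y/s
    E=d["extrinsics"];return E[:3,3],E[:3,:3]@np.array([a,-b,-1])
def onz(d,u,v,z):
    c,r=ray(d,u,v);return (c+r*(z-c[2])/r[2]).round(1)
def pix(d,p):
    E=d["extrinsics"];q=E[:3,:3].T@(np.array(p)-E[:3,3]);a,b=q[0]/-q[2],-q[1]/-q[2]
    s=1+d["k1"]*(a*a+b*b);return (d["fx"]*a*s+d["cx"],d["fy"]*b*s+d["cy"])
def tri(d1,p1,d2,p2):
    A=[];B=[]
    for d,p in((d1,p1),(d2,p2)):
        c,r=ray(d,*p);r/=np.linalg.norm(r);M=np.eye(3)-np.outer(r,r);A.append(M);B.append(M@c)
    return np.linalg.solve(sum(A),sum(B)).round(1)
def save(n,im,s=1):
    cv2.imwrite("pics/"+n,cv2.resize(im[:,:,::-1],None,fx=s,fy=s,interpolation=cv2.INTER_CUBIC))
E
python3 - <<'E'
from h import *
import pickle
D={n:grab(n) for n in("scene","top")}
pickle.dump(D,open("d0.pkl","wb"))
for n in D: save(n+"0.png",D[n]["image"],1.5); print(n,D[n]["extrinsics"].round(2).tolist(),D[n]["fx"],D[n]["k1"])
E
```

```text
scene [[-0.41, -0.61, 0.68, 1563.43], [0.91, -0.26, 0.31, 457.21], [-0.01, 0.75, 0.66, 1115.14], [0.0, 0.0, 0.0, 1.0]] 441.7953683161073 -0.03417514887531877
top [[-0.01, 0.99, -0.13, 410.5], [-1.0, -0.01, -0.01, -22.31], [-0.01, 0.13, 0.99, 1162.08], [0.0, 0.0, 0.0, 1.0]] 360.60483618664335 0.019956411129677394
```

View pics/scene0.png

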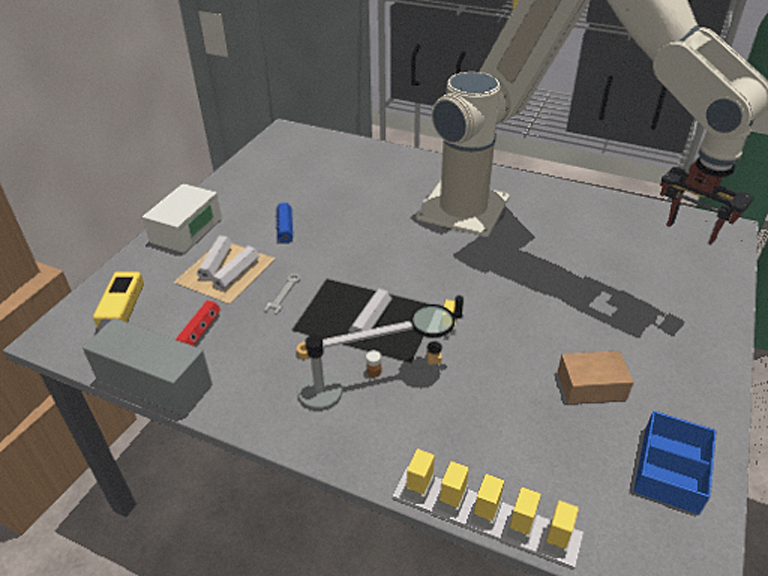

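View pics/top0.png

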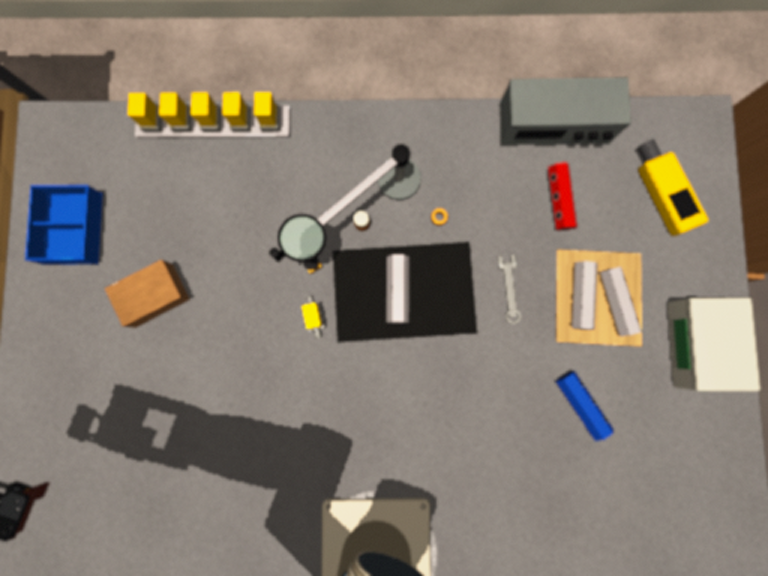

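The bar on the mat is at top (398,288)/1.5. The other bar-like things are the spares on the board at (585,295) and (620,300), the red block at (562,195) and the blue block at (583,405). I choose the grey bar on the mat and will check it in a close crop.

Run:
```python
from h import *
import pickle
D=pickle.load(open("d0.pkl","rb"));t=D["top"];s=D["scene"]
print("mat",[onz(t,u/1.5,v/1.5,3).tolist() for u,v in((334,250),(469,243),(476,332),(337,341))])
print("bar top",[onz(t,u/1.5,v/1.5,43).tolist() for u,v in((390,254),(407,254),(388,322),(408,322))])
print("post top",onz(t,401/1.5,154/1.5,160)," lens",onz(t,302/1.5,238/1.5,150),"knob",onz(t,277/1.5,254/1.5,199))
print("foot",onz(t,403/1.5,180/1.5,5), "lens tri",tri(t,(302/1.5,238/1.5),s,(433/1.5,320/1.5)))
for n,p in dict(collar=(440,215),vial=(361,219),valve=(313,265),flow=(312,316),wrench=(510,289)).items(): print(n,onz(t,p[0]/1.5,p[1]/1.5,30))
o=ctrl.get_obs();print(R.from_rotvec(o["orientation"]).as_matrix().round(3).tolist(),o["ee_pos"],o["t"])
print(np.array(grab("wrist")["tool_from_camera"]).round(3).tolist())
save("crop_scene.png",s["image"][175:245,190:320],6)
```

```text
mat [[628.4, 87.4, 3.0], [641.6, -206.6, 3.0], [448.5, -216.2, 3.0], [431.4, 80.1, 3.0]]
bar top [[611.5, -34.0, 43.0], [611.2, -69.7, 43.0], [469.0, -28.6, 43.0], [468.7, -69.9, 43.0]]
post top [785.4 -55.6 160. ]  lens [624.5 134.6 150. ] knob [585.  171.9 199. ]
foot [783.8 -64.5   5. ] lens tri [624.5 136.9 146.6]
collar [ 697.7 -141.9   30. ]
vial [690.3  27.3  30. ]
valve [591.4 129.2  30. ]
flow [483.3 130.3  30. ]
wrench [ 537.2 -285.6   30. ]
[[-0.946, 0.324, -0.0], [0.324, 0.946, -0.001], [0.0, -0.001, -1.0]] [202.19864202 590.82969325 221.97555899] 0.1
[[0.0, 0.962, 0.272, 73.277], [1.0, -0.0, -0.0, -0.584], [-0.0, 0.272, -0.962, -162.061], [0.0, 0.0, 0.0, 1.0]]
```

View pics/crop_scene.png

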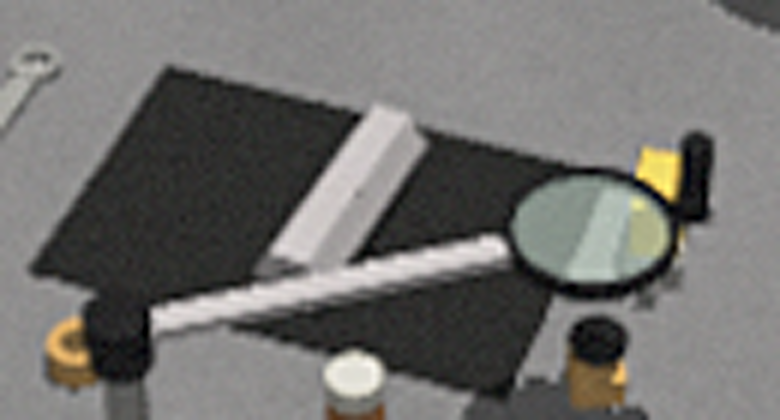

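The close crop shows the bare aluminium bar on the mat. No ports show on its top or +y flat, so I will look from the wrist at its near end and the -y flat.

Call:
servo_tool --pt "27.8 -65.1 -3 -3.3 -20 19 1" --pt "27.8 -65.1 -3 -3.3 -20 19 1" --pt "27.8 -65.1 -3 -3.3 -20 19 1" --pt "27.8 -65.1 -3 -3.3 -20 19 1" --pt "27.8 -65.1 -3 -3.3 -20 19 1" --pt "27.8 -65.1 -3 -3.3 -20 19 1" --pt "27.8 -65.1 -3 -3.3 -20 19 1" --pt "27.8 -65.1 -3 -3.3 -20 19 1" --pt "27.8 -65.1 -3 -3.3 -20 19 1" --pt "27.8 -65.1 -3 -3.3 -20 19 1" --pt "27.8 -65.1 -3 -3.3 -20 19 1" --pt "27.8 -65.1 -3 -3.3 -20 19 1" --pt "27.8 -65.1 -3 -3.3 -20 19 1" --pt "27.8 -65.1 -3 -3.3 -20 19 1" --pt "27.8 -65.1 -3 -3.3 -20 19 1" --pt "27.8 -65.1 -3 -3.3 -20 19 1" --pt "27.8 -65.1 -3 -3.3 -20 19 1" --pt "27.8 -65.1 -3 -3.3 -20 19 1" --pt "27.8 -65.1 -3 -3.3 -20 19 1" --pt "27.8 -65.1 -3 -3.3 -20 19 1"

```text
t: 1.82
ee_pos: [479.6, -59.8, 192.2]
orientation: [-0.005, 2.791, 0.001]
ft_force: [-0.0, 0.3, -0.5]
width: 87.8
grasp_force: 0.0
```

Run:
```python
from h import *
import pickle
d=grab("wrist");pickle.dump(d,open("w1.pkl","wb"));save("w1.png",d["image"],1.5)
o=ctrl.get_obs();print(o["ee_pos"],R.from_rotvec(o["orientation"]).as_matrix().round(3).tolist())
```

```text
[479.36801417 -58.90136921 192.20316789] [[-0.939, -0.005, 0.343], [-0.005, 1.0, 0.002], [-0.343, -0.0, -0.939]]
```

View pics/w1.png

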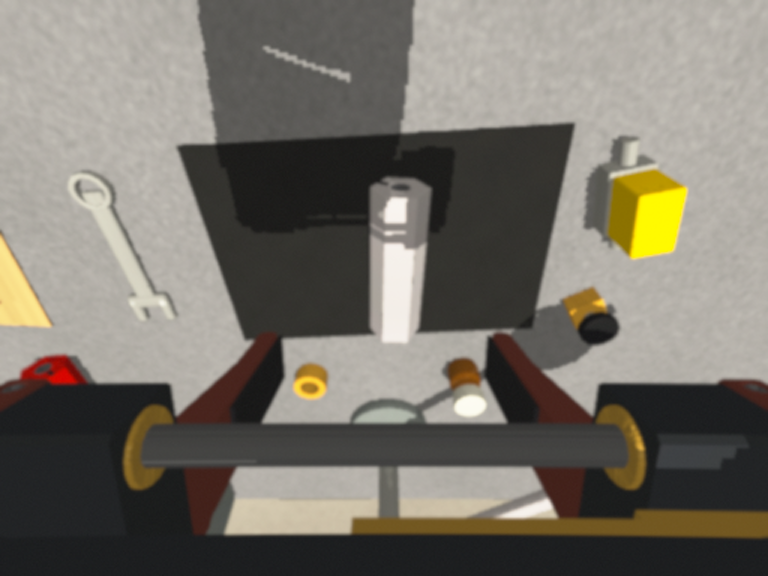

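The view shows the bar's near end at (400,187) with a dark keyway near it. Both visible side flats look plain, so I will crop the end.

Run:
```python
from h import *
import pickle
d=pickle.load(open("w1.pkl","rb"))
im=d["image"][110:170,235:300];im=np.clip(im.astype(float)*1.3,0,255).astype(np.uint8);save("w1c.png",im,9)
for z in(3,14.5,23,31.5,43):print(z,[np.round((np.array(pix(d,(469,y,z)))-(235,110))*9).tolist() for y in(-73,-61.5,-50,-38,-27)])
```

```text
3 [[95.0, 67.0], [182.0, 67.0], [268.0, 68.0], [359.0, 68.0], [441.0, 68.0]]
14.5 [[92.0, 99.0], [182.0, 99.0], [271.0, 99.0], [364.0, 100.0], [449.0, 100.0]]
23 [[90.0, 123.0], [181.0, 124.0], [272.0, 124.0], [367.0, 124.0], [455.0, 124.0]]
31.5 [[88.0, 149.0], [181.0, 149.0], [274.0, 150.0], [372.0, 150.0], [461.0, 150.0]]
43 [[85.0, 186.0], [181.0, 186.0], [277.0, 186.0], [377.0, 187.0], [469.0, 187.0]]
```

View pics/w1c.png

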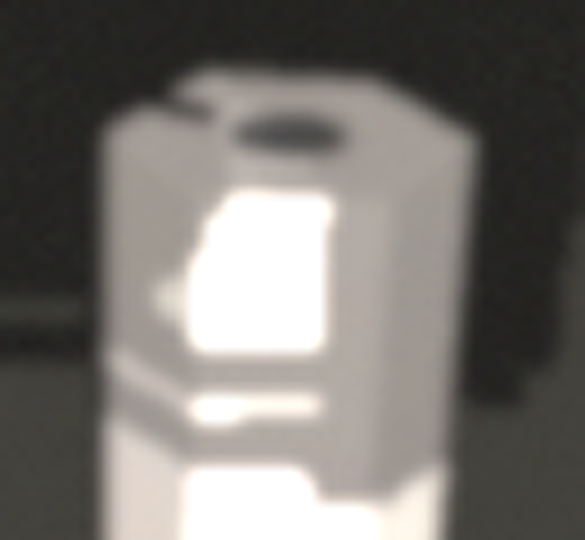

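The enlarged end shows the keyway at crop (185,105), on the lower-left flat. The ports therefore face -y and down, two flats from the top, so I roll twice towards +y by pushing from the -y side with both open fingers.

```bash
cat >> h.py <<'E'
def rel(p,Rt):
    o=ctrl.get_obs();Rc=R.from_rotvec(o["orientation"]).as_matrix()
    print("cm",((np.array(p)-o["ee_pos"])/10).round(2),"deg",np.degrees(R.from_matrix(np.array(Rt)@Rc.T).as_rotvec()).round(1),"q",np.round(o["qpos"],2))
E
python3 - <<'E'
from h import *
rel((540,-108,110),np.array([[0,1,0],[1,0,0],[0,0,-1]]))
E
```

```text
cm [ 6.06 -4.91 -8.22] deg [ 15.7  15.8 -89.3] q [-0.19  0.13  2.19  0.14  0.48 -1.88]
```

Call:
servo_tool --pt "6 -4.9 0 15.7 15.8 -89.3 1" --pt "6 -4.9 0 15.7 15.8 -89.3 1" --pt "6 -4.9 0 15.7 15.8 -89.3 1" --pt "6 -4.9 0 15.7 15.8 -89.3 1" --pt "6 -4.9 0 15.7 15.8 -89.3 1" --pt "6 -4.9 0 15.7 15.8 -89.3 1" --pt "6 -4.9 0 15.7 15.8 -89.3 1" --pt "6 -4.9 0 15.7 15.8 -89.3 1" --pt "6 -4.9 0 15.7 15.8 -89.3 1" --pt "6 -4.9 0 15.7 15.8 -89.3 1" --pt "6 -4.9 -8 15.7 15.8 -89.3 1" --pt "6 -4.9 -8 15.7 15.8 -89.3 1" --pt "6 -4.9 -8 15.7 15.8 -89.3 1" --pt "6 -4.9 -8 15.7 15.8 -89.3 1" --pt "6 -4.9 -8 15.7 15.8 -89.3 1" --pt "6 -4.9 -8 15.7 15.8 -89.3 1" --pt "6 -4.9 -8 15.7 15.8 -89.3 1" --pt "6 -4.9 -8 15.7 15.8 -89.3 1"

```text
t: 3.37
ee_pos: [540.9, -108.3, 114.0]
orientation: [2.217, 2.222, -0.001]
ft_force: [-0.2, -0.9, 0.3]
width: 87.7
grasp_force: 0.0
```

Run:
```python
from h import *
rel((540,-108,38),np.array([[0,1,0],[1,0,0],[0,0,-1]]))
d=grab("wrist");save("w2.png",d["image"],1.2)
o=ctrl.get_obs()
g=cv2.cvtColor(d["image"],cv2.COLOR_RGB2GRAY)
# profile of brightness along y at several x, on plane z=43
for x in(485,590):
    print(x,[(y,int(g[int(v),int(u)])) for y in range(-80,-10,3) for u,v in[pix(d,(x,y,43))] if 0<=v<384 and 0<=u<512])
```

```text
cm [-0.09  0.03 -7.6 ] deg [ 0.2  0.1 -0.1] q [-0.22  0.47  1.87 -0.    0.8  -0.22]
485 [(-80, 44), (-77, 59), (-74, 58), (-71, 69), (-68, 170), (-65, 182), (-62, 186), (-59, 254), (-56, 254), (-53, 254), (-50, 254), (-47, 254), (-44, 254), (-41, 254), (-38, 254), (-35, 225), (-32, 225), (-29, 224), (-26, 151), (-23, 59), (-20, 59), (-17, 59), (-14, 60), (-11, 60)]
590 [(-80, 58), (-77, 58), (-74, 58), (-71, 109), (-68, 178), (-65, 177), (-62, 247), (-59, 253), (-56, 253), (-53, 253), (-50, 253), (-47, 253), (-44, 253), (-41, 253), (-38, 226), (-35, 222), (-32, 222), (-29, 205), (-26, 57), (-23, 58), (-20, 56), (-17, 59), (-14, 59), (-11, 59)]
```

View pics/w2.png

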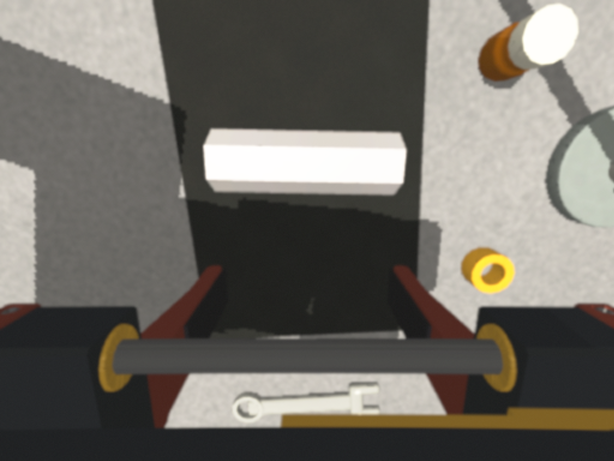

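The close view shows the bar at (305,160), aligned to within 2°, with both fingers behind it. I descend to z 38 and push.

Call:
servo_tool --pt "0 0 -3.8 0 0 -1.6 1" --pt "0 0 -7.6 0 0 -1.6 1" --pt "0 0 -7.6 0 0 -1.6 1" --pt "0 0 -7.6 0 0 -1.6 1" --pt "0 1.2 -7.6 0 0 -1.6 1" --pt "0 2.2 -7.6 0 0 -1.6 1" --pt "0 2.4 -7.6 0 0 -1.6 1" --pt "0 2.6 -7.6 0 0 -1.6 1" --pt "0 2.8 -7.6 0 0 -1.6 1" --pt "0 3.0 -7.6 0 0 -1.6 1" --pt "0 3.2 -7.6 0 0 -1.6 1" --pt "0 3.4 -7.6 0 0 -1.6 1" --pt "0 3.6 -7.6 0 0 -1.6 1" --pt "0 3.8 -7.6 0 0 -1.6 1"

```text
t: 4.58
ee_pos: [540.7, -72.0, 37.6]
orientation: [2.248, 2.191, -0.005]
ft_force: [-4.2, -12.5, 18.6]
width: 87.6
grasp_force: 10.7
```

```bash
cat >> h.py <<'E'
def prof(d,xs=(485,590),z=43,ys=range(-80,40,3)):
    g=cv2.cvtColor(d["image"],cv2.COLOR_RGB2GRAY)
    for x in xs: print(x,[(y,int(g[int(v),int(u)])) for y in ys for u,v in[pix(d,(x,y,z))] if 0<=v<384 and 0<=u<512])
E
python3 - <<'E'
from h import *
o=ctrl.get_obs();print(o["ee_pos"],o["ft_force"]);prof(grab("wrist"))
E
```

```text
[540.73252448 -72.01788306  37.55880812] [ -4.16572555 -12.45072517  18.62164047]
485 [(-80, 35), (-77, 54), (-74, 60), (-71, 61), (-68, 60), (-65, 48), (-62, 137), (-59, 150), (-56, 176), (-53, 177), (-50, 177), (-47, 178), (-44, 178), (-41, 255), (-38, 255), (-35, 254), (-32, 224), (-29, 161), (-26, 160), (-23, 159), (-20, 42), (-17, 40), (-14, 41), (-11, 40), (-8, 40), (-5, 40), (-2, 41), (1, 39), (4, 39), (7, 38), (10, 38), (13, 66), (16, 66), (19, 66), (22, 66), (25, 68), (28, 69), (31, 67), (34, 67), (37, 65)]
590 [(-80, 32), (-77, 33), (-74, 33), (-71, 34), (-68, 48), (-65, 59), (-62, 106), (-59, 171), (-56, 174), (-53, 174), (-50, 175), (-47, 175), (-44, 214), (-41, 255), (-38, 255), (-35, 209), (-32, 233), (-29, 233), (-26, 232), (-23, 185), (-20, 67), (-17, 67), (-14, 67), (-11, 67), (-8, 68), (-5, 67), (-2, 67), (1, 67), (4, 67), (7, 66), (10, 66), (13, 67), (16, 68), (19, 69), (22, 69), (25, 69), (28, 68), (31, 67), (34, 68), (37, 65)]
```

Call:
servo_tool --pt "0 0.2 0.05 0 0 0 1" --pt "0 0.4 0.1 0 0 0 1" --pt "0 0.6 0.15 0 0 0 1" --pt "0 0.8 0.2 0 0 0 1"

```text
t: 4.97
ee_pos: [540.9, -65.0, 41.0]
orientation: [2.247, 2.19, -0.006]
ft_force: [-7.7, -13.7, 32.0]
width: 87.8
grasp_force: 16.0
```

Run:
```python
from h import *
o=ctrl.get_obs();print(o["ee_pos"],o["ft_force"]);prof(grab("wrist"),ys=range(-70,10,3))
```

```text
[540.9459728  -64.99786996  41.03354635] [ -7.74636334 -13.72949762  32.01299642]
485 [(-70, 56), (-67, 60), (-64, 59), (-61, 61), (-58, 136), (-55, 151), (-52, 158), (-49, 183), (-46, 183), (-43, 184), (-40, 183), (-37, 209), (-34, 255), (-31, 255), (-28, 255), (-25, 212), (-22, 156), (-19, 154), (-16, 59), (-13, 39), (-10, 40), (-7, 39), (-4, 40), (-1, 39), (2, 40), (5, 38), (8, 38)]
590 [(-70, 32), (-67, 33), (-64, 33), (-61, 45), (-58, 58), (-55, 145), (-52, 179), (-49, 180), (-46, 181), (-43, 181), (-40, 182), (-37, 187), (-34, 255), (-31, 255), (-28, 231), (-25, 209), (-22, 209), (-19, 158), (-16, 66), (-13, 66), (-10, 66), (-7, 65), (-4, 66), (-1, 67), (2, 66), (5, 65), (8, 65)]
```

The fingertips ride on top of the inclined flat and jam: up-force is 32 N. I back off and push again slightly lower, so the trailing corner meets the finger's face.

Call:
servo_tool --pt "0 -0.4 0 0 0 0 1" --pt "0 -1 0 0 0 0 1" --pt "0 -2 0 0 0 0 1" --pt "0 -2.5 -0.2 0 0 0 1" --pt "0 -2.5 -0.5 0 0 0 1" --pt "0 -2.5 -0.5 0 0 0 1"

```text
t: 5.52
ee_pos: [539.8, -87.9, 32.7]
orientation: [-2.253, -2.189, 0.004]
ft_force: [-0.0, 0.3, 1.1]
width: 88.0
grasp_force: 0.0
```

Run:
```python
from h import *
o=ctrl.get_obs();print(o["ee_pos"],o["ft_force"]);d=grab("wrist");prof(d,ys=range(-85,10,2));save("w3.png",d["image"],1.2)
```

```text
[539.77680914 -87.89913516  32.70752173] [-0.01265696  0.30216825  1.09934792]
485 [(-85, 58), (-83, 58), (-81, 54), (-79, 39), (-77, 38), (-75, 39), (-73, 39), (-71, 37), (-69, 38), (-67, 38), (-65, 106), (-63, 139), (-61, 149), (-59, 170), (-57, 169), (-55, 171), (-53, 170), (-51, 170), (-49, 171), (-47, 171), (-45, 170), (-43, 171), (-41, 172), (-39, 171), (-37, 162), (-35, 159), (-33, 159), (-31, 159), (-29, 159), (-27, 159), (-25, 142), (-23, 37), (-21, 39), (-19, 37), (-17, 39), (-15, 38), (-13, 38), (-11, 40), (-9, 39), (-7, 38), (-5, 38), (-3, 37), (-1, 39), (1, 47), (3, 66), (5, 63), (7, 65), (9, 65)]
590 [(-85, 52), (-83, 57), (-81, 58), (-79, 58), (-77, 58), (-75, 46), (-73, 37), (-71, 38), (-69, 38), (-67, 104), (-65, 136), (-63, 138), (-61, 167), (-59, 243), (-57, 254), (-55, 254), (-53, 254), (-51, 254), (-49, 254), (-47, 254), (-45, 254), (-43, 254), (-41, 254), (-39, 248), (-37, 235), (-35, 235), (-33, 235), (-31, 235), (-29, 235), (-27, 227), (-25, 78), (-23, 64), (-21, 64), (-19, 65), (-17, 65), (-15, 65), (-13, 65), (-11, 66), (-9, 66), (-7, 65), (-5, 66), (-3, 65), (-1, 65), (1, 64), (3, 64), (5, 65), (7, 64), (9, 65)]
```

View pics/w3.png

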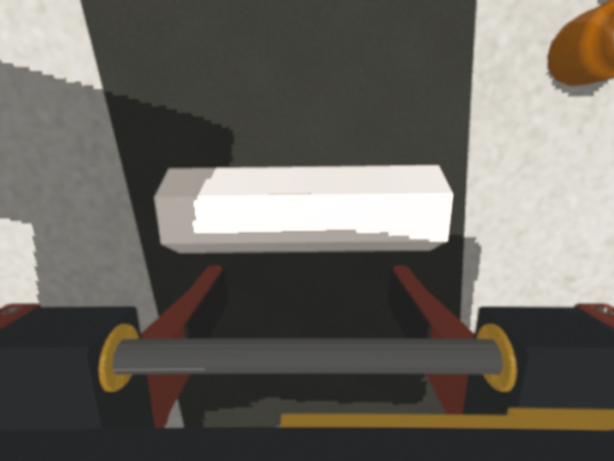

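The bar has fallen back to where it lay, now square to the fingers. I push again at z about 33.

Call:
servo_tool --pt "0 0.6 0 0 0 0 1" --pt "0 1.0 0 0 0 0 1" --pt "0 1.2 0 0 0 0 1" --pt "0 1.4 0 0 0 0 1" --pt "0 1.6 0 0 0 0 1" --pt "0 1.8 0 0 0 0 1" --pt "0 2.0 0 0 0 0 1" --pt "0 2.2 0 0 0 0 1"

```text
t: 6.23
ee_pos: [540.7, -69.0, 37.0]
orientation: [2.244, 2.191, -0.008]
ft_force: [-14.6, -27.7, 45.6]
width: 87.7
grasp_force: 26.3
```

Run:
```python
from h import *
o=ctrl.get_obs();print(o["ee_pos"],o["ft_force"]);prof(grab("wrist"),ys=range(-85,10,2),xs=(590,))
```

```text
[540.72437432 -69.04838799  36.9953701 ] [-14.55196372 -27.71613313  45.6334722 ]
590 [(-85, 34), (-83, 33), (-81, 32), (-79, 33), (-77, 33), (-75, 32), (-73, 34), (-71, 33), (-69, 34), (-67, 35), (-65, 51), (-63, 59), (-61, 59), (-59, 90), (-57, 145), (-55, 162), (-53, 178), (-51, 178), (-49, 179), (-47, 180), (-45, 180), (-43, 180), (-41, 186), (-39, 254), (-37, 255), (-35, 255), (-33, 255), (-31, 254), (-29, 216), (-27, 216), (-25, 217), (-23, 217), (-21, 207), (-19, 87), (-17, 65), (-15, 65), (-13, 66), (-11, 67), (-9, 65), (-7, 67), (-5, 67), (-3, 66), (-1, 67), (1, 66), (3, 67), (5, 66), (7, 64), (9, 67)]
```

The contact sticks, so it moves on an arc about the far edge. I follow that arc, going up as well as forward.

Call:
servo_tool --pt "0 0 0.6 0 0 0 1" --pt "0 0.2 0.8 0 0 0 1" --pt "0 0.4 0.95 0 0 0 1" --pt "0 0.6 1.03 0 0 0 1" --pt "0 0.8 1.1 0 0 0 1" --pt "0 1.0 1.17 0 0 0 1"

```text
t: 6.78
ee_pos: [540.8, -55.0, 45.3]
orientation: [2.251, 2.19, -0.002]
ft_force: [1.2, 0.1, 1.2]
width: 87.6
grasp_force: 0.9
```

Run:
```python
from h import *
o=ctrl.get_obs();print(o["ee_pos"],o["ft_force"]);prof(grab("wrist"),ys=range(-85,10,2),xs=(590,))
```

```text
[540.77930137 -55.02350034  45.27794673] [1.1926627  0.11264768 1.20031749]
590 [(-85, 39), (-83, 40), (-81, 39), (-79, 39), (-77, 37), (-75, 35), (-73, 32), (-71, 32), (-69, 34), (-67, 34), (-65, 33), (-63, 32), (-61, 34), (-59, 33), (-57, 34), (-55, 34), (-53, 39), (-51, 53), (-49, 69), (-47, 131), (-45, 158), (-43, 159), (-41, 172), (-39, 174), (-37, 173), (-35, 174), (-33, 172), (-31, 173), (-29, 178), (-27, 252), (-25, 254), (-23, 254), (-21, 253), (-19, 252), (-17, 179), (-15, 153), (-13, 70), (-11, 67), (-9, 66), (-7, 65), (-5, 67), (-3, 67), (-1, 67), (1, 66), (3, 67), (5, 66), (7, 66), (9, 66)]
```

Call:
servo_tool --pt "0 0.2 0.05 0 0 0 1" --pt "0 0.4 0.1 0 0 0 1" --pt "0 0.6 0.1 0 0 0 1" --pt "0 0.6 0.1 0 0 0 1" --pt "0 0.6 0.1 0 0 0 1"

```text
t: 7.25
ee_pos: [539.9, -49.5, 46.1]
orientation: [2.252, 2.19, -0.004]
ft_force: [0.4, 0.6, 0.1]
width: 87.5
grasp_force: 0.0
```

Run:
```python
from h import *
o=ctrl.get_obs();print(o["ee_pos"],o["ft_force"]);d=grab("wrist");prof(d,ys=range(-75,20,2));save("w4.png",d["image"],1.2)
```

```text
[539.94966729 -49.47418945  46.07448927] [0.37027879 0.63094475 0.14917609]
485 [(-75, 33), (-73, 32), (-71, 33), (-69, 32), (-67, 33), (-65, 33), (-63, 33), (-61, 30), (-59, 33), (-57, 32), (-55, 46), (-53, 57), (-51, 59), (-49, 59), (-47, 58), (-45, 59), (-43, 57), (-41, 94), (-39, 137), (-37, 161), (-35, 172), (-33, 172), (-31, 172), (-29, 172), (-27, 179), (-25, 254), (-23, 255), (-21, 255), (-19, 255), (-17, 255), (-15, 254), (-13, 238), (-11, 237), (-9, 237), (-7, 237), (-5, 237), (-3, 237), (-1, 231), (1, 99), (3, 38), (5, 38), (7, 39), (9, 39), (11, 38), (13, 38), (15, 38), (17, 39), (19, 38)]
590 [(-75, 37), (-73, 35), (-71, 35), (-69, 34), (-67, 33), (-65, 32), (-63, 32), (-61, 33), (-59, 32), (-57, 32), (-55, 32), (-53, 32), (-51, 32), (-49, 36), (-47, 48), (-45, 57), (-43, 63), (-41, 131), (-39, 156), (-37, 168), (-35, 169), (-33, 169), (-31, 168), (-29, 170), (-27, 168), (-25, 169), (-23, 174), (-21, 253), (-19, 254), (-17, 254), (-15, 241), (-13, 235), (-11, 235), (-9, 235), (-7, 235), (-5, 235), (-3, 235), (-1, 100), (1, 65), (3, 65), (5, 66), (7, 65), (9, 65), (11, 64), (13, 65), (15, 64), (17, 65), (19, 67)]
```

Call:
servo_tool --pt "0 0 1 0 0 0 1" --pt "0 -1.5 1 0 0 0 1" --pt "0 -3 1 0 0 0 1" --pt "0 -3 0 0 0 0 1" --pt "0 -3 -1.2 0 0 0 1" --pt "0 -3 -1.2 0 0 0 1" --pt "0 -3 -1.2 0 0 0 1"

```text
t: 7.88
ee_pos: [539.3, -79.1, 33.3]
orientation: [-2.251, -2.19, 0.005]
ft_force: [-0.0, 0.5, 0.7]
width: 88.0
grasp_force: 0.0
```

Run:
```python
from h import *
o=ctrl.get_obs();print(o["ee_pos"],o["ft_force"]);d=grab("wrist");prof(d,ys=range(-65,20,2));save("w5.png",d["image"],1.2)
```

```text
[539.31718565 -79.07623212  33.27298708] [-0.01384262  0.53769223  0.73562459]
485 [(-65, 26), (-63, 26), (-61, 27), (-59, 26), (-57, 25), (-55, 27), (-53, 25), (-51, 26), (-49, 25), (-47, 26), (-45, 33), (-43, 97), (-41, 103), (-39, 103), (-37, 123), (-35, 132), (-33, 131), (-31, 132), (-29, 131), (-27, 131), (-25, 132), (-23, 132), (-21, 132), (-19, 133), (-17, 133), (-15, 131), (-13, 121), (-11, 122), (-9, 122), (-7, 121), (-5, 122), (-3, 79), (-1, 27), (1, 27), (3, 27), (5, 28), (7, 44), (9, 47), (11, 49), (13, 47), (15, 45), (17, 47), (19, 48)]
590 [(-65, 27), (-63, 27), (-61, 27), (-59, 25), (-57, 28), (-55, 26), (-53, 27), (-51, 27), (-49, 27), (-47, 37), (-45, 148), (-43, 156), (-41, 156), (-39, 228), (-37, 239), (-35, 239), (-33, 240), (-31, 241), (-29, 241), (-27, 240), (-25, 240), (-23, 241), (-21, 241), (-19, 242), (-17, 239), (-15, 191), (-13, 190), (-11, 191), (-9, 191), (-7, 191), (-5, 125), (-3, 48), (-1, 47), (1, 47), (3, 48), (5, 48), (7, 49), (9, 48), (11, 47), (13, 49), (15, 48), (17, 50), (19, 49)]
```

View pics/w5.png

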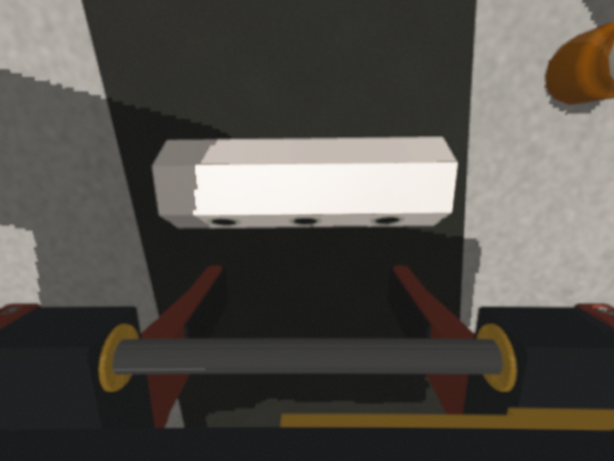

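One roll is done: the ports show at (223,221), (305,220) and (387,220) on the -y upper flat. I narrow the fingers so they bear between the ports, and roll once more along the arc.

Call:
servo_tool --pt "0 0 0 0 0 0 -0.18" --pt "0 0 0 0 0 0 -0.18" --pt "0 0.7 0 0 0 0 -0.18" --pt "0 1.4 0 0 0 0 -0.18" --pt "0 2.0 0 0 0 0 -0.18" --pt "0 2.3 0 0 0 0 -0.18" --pt "0 2.5 0 0 0 0 -0.18" --pt "0 2.7 0.15 0 0 0 -0.18" --pt "0 3.0 0.4 0 0 0 -0.18" --pt "0 3.2 0.55 0 0 0 -0.18" --pt "0 3.4 0.65 0 0 0 -0.18" --pt "0 3.7 0.8 0 0 0 -0.18" --pt "0 4.0 0.9 0 0 0 -0.18"

```text
t: 9.02
ee_pos: [540.6, -39.6, 43.7]
orientation: [2.251, 2.189, -0.002]
ft_force: [0.2, -1.3, 1.0]
width: 35.9
grasp_force: 0.8
```

Run:
```python
from h import *
o=ctrl.get_obs();print(o["ee_pos"],o["ft_force"]);d=grab("wrist");prof(d,xs=(485,515,590),ys=range(-50,20,2))
```

```text
[540.62717279 -39.55862975  43.72595256] [ 0.16956488 -1.3318916   1.04637262]
485 [(-50, 39), (-48, 37), (-46, 38), (-44, 38), (-42, 39), (-40, 38), (-38, 46), (-36, 144), (-34, 153), (-32, 154), (-30, 153), (-28, 153), (-26, 163), (-24, 186), (-22, 186), (-20, 185), (-18, 186), (-16, 252), (-14, 255), (-12, 255), (-10, 255), (-8, 255), (-6, 255), (-4, 255), (-2, 254), (0, 205), (2, 202), (4, 202), (6, 178), (8, 48), (10, 40), (12, 42), (14, 38), (16, 40), (18, 38)]
515 [(-50, 58), (-48, 59), (-46, 60), (-44, 61), (-42, 61), (-40, 60), (-38, 61), (-36, 61), (-34, 62), (-32, 73), (-30, 120), (-28, 156), (-26, 172), (-24, 188), (-22, 188), (-20, 188), (-18, 188), (-16, 189), (-14, 252), (-12, 255), (-10, 255), (-8, 255), (-6, 255), (-4, 255), (-2, 252), (0, 201), (2, 200), (4, 201), (6, 161), (8, 66), (10, 67), (12, 66), (14, 66), (16, 67), (18, 67)]
590 [(-50, 40), (-48, 38), (-46, 38), (-44, 40), (-42, 41), (-40, 41), (-38, 126), (-36, 157), (-34, 143), (-32, 139), (-30, 156), (-28, 169), (-26, 184), (-24, 184), (-22, 184), (-20, 184), (-18, 184), (-16, 183), (-14, 184), (-12, 249), (-10, 255), (-8, 255), (-6, 255), (-4, 254), (-2, 216), (0, 199), (2, 199), (4, 198), (6, 101), (8, 67), (10, 67), (12, 66), (14, 65), (16, 67), (18, 67)]
```

Forces are low and it is tipping. I finish the arc, then back away upwards.

Call:
servo_tool --pt "0 0.2 0.05 0 0 0 -0.18" --pt "0 0.4 0.12 0 0 0 -0.18" --pt "0 0.6 0.2 0 0 0 -0.18" --pt "0 0.8 0.25 0 0 0 -0.18" --pt "0 1.0 0.3 0 0 0 -0.18" --pt "0 1.0 0.3 0 0 0 -0.18" --pt "0 1.0 0.3 0 0 0 -0.18" --pt "0 1.0 3 0 0 0 -0.18" --pt "0 -2 6 0 0 0 -0.18" --pt "0 -5 9 0 0 0 -0.18" --pt "0 -9 12 0 0 0 -1" --pt "0 -9 12 0 0 0 -1" --pt "0 -9 12 0 0 0 -1" --pt "0 -9 12 0 0 0 -1"

```text
t: 10.23
ee_pos: [539.8, -129.5, 162.8]
orientation: [2.254, 2.188, -0.003]
ft_force: [-0.3, -0.3, -0.0]
width: 12.9
grasp_force: 0.0
```

Run:
```python
from h import *
import pickle
d=grab("wrist");o=ctrl.get_obs();print(o["ee_pos"],o["qpos"]);prof(d,ys=range(-40,30,2),xs=(470,485,515,590,600));save("w6.png",d["image"],1.2)
D={n:grab(n) for n in("scene","top")};D["w"]=d;pickle.dump(D,open("d6.pkl","wb"))
```

```text
[ 539.2970402  -128.77700565  162.05231219] [-0.2548518   0.40156311  1.83068409 -0.00228631  0.91186254 -0.22523148]
470 [(-40, 57), (-38, 57), (-36, 57), (-34, 58), (-32, 58), (-30, 58), (-28, 58), (-26, 59), (-24, 59), (-22, 59), (-20, 60), (-18, 64), (-16, 87), (-14, 91), (-12, 123), (-10, 141), (-8, 151), (-6, 103), (-4, 111), (-2, 123), (0, 149), (2, 88), (4, 103), (6, 122), (8, 122), (10, 62), (12, 56), (14, 57), (16, 57), (18, 57), (20, 57), (22, 57), (24, 57), (26, 57), (28, 58)]
485 [(-40, 57), (-38, 58), (-36, 57), (-34, 56), (-32, 42), (-30, 43), (-28, 125), (-26, 174), (-24, 176), (-22, 176), (-20, 177), (-18, 176), (-16, 205), (-14, 253), (-12, 254), (-10, 254), (-8, 254), (-6, 254), (-4, 254), (-2, 254), (0, 254), (2, 254), (4, 254), (6, 254), (8, 254), (10, 226), (12, 223), (14, 204), (16, 106), (18, 57), (20, 57), (22, 57), (24, 59), (26, 59), (28, 59)]
515 [(-40, 57), (-38, 57), (-36, 57), (-34, 58), (-32, 40), (-30, 61), (-28, 159), (-26, 179), (-24, 179), (-22, 180), (-20, 178), (-18, 178), (-16, 190), (-14, 255), (-12, 255), (-10, 255), (-8, 255), (-6, 255), (-4,
[... 247 characters left out ...]
, 183), (-26, 183), (-24, 183), (-22, 182), (-20, 183), (-18, 192), (-16, 251), (-14, 254), (-12, 254), (-10, 252), (-8, 251), (-6, 244), (-4, 243), (-2, 248), (0, 253), (2, 254), (4, 254), (6, 252), (8, 228), (10, 221), (12, 212), (14, 128), (16, 60), (18, 60), (20, 61), (22, 59), (24, 59), (26, 59), (28, 57)]
600 [(-40, 57), (-38, 58), (-36, 57), (-34, 49), (-32, 36), (-30, 159), (-28, 181), (-26, 181), (-24, 181), (-22, 181), (-20, 180), (-18, 189), (-16, 250), (-14, 254), (-12, 254), (-10, 254), (-8, 254), (-6, 254), (-4, 254), (-2, 254), (0, 254), (2, 254), (4, 254), (6, 253), (8, 222), (10, 221), (12, 214), (14, 90), (16, 58), (18, 57), (20, 58), (22, 58), (24, 57), (26, 59), (28, 57)]
```

View pics/w6.png

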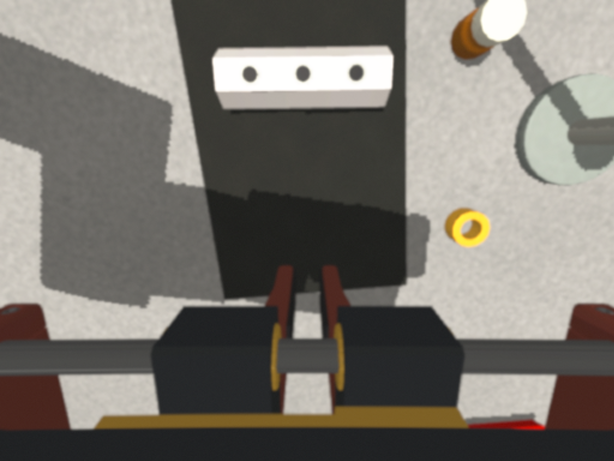

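The ports are now on top, at (250,74), (303,73) and (357,73). I compute the knob path next.

```bash
cat > m.py <<'E'
from h import *
import pickle
D=pickle.load(open("d6.pkl","rb"));w=D["w"];t=D["top"];s=D["scene"]
p=np.array([onz(w,u/1.2,v/1.2,43) for u,v in((250,74),(303,73),(357,73))])
# knob/post tops: darkest blobs near the expected pixel in both views
def blob(d,P,r=14):
    u,v=map(int,pix(d,P));g=cv2.cvtColor(d["image"],cv2.COLOR_RGB2GRAY)[v-r:v+r,u-r:u+r]
    n,l,st,c=cv2.connectedComponentsWithStats((g<45).astype(np.uint8))
    return u,v,[(np.round(c[i]+(u-r,v-r),1).tolist(),int(st[i,4])) for i in range(1,n) if st[i,4]>8]
if __name__=="__main__":
    print("ports",p.tolist())
    print("top knob",blob(t,(587,175,199)),"top post",blob(t,(786,-54,160)))
    print("scene knob",blob(s,(587,175,180)))
    P=np.array([786,-54.]);L0=np.array([624.5,135.5]);print("r lens",np.linalg.norm(L0-P))
    f0=np.arctan2(L0[1]-P[1],P[0]-L0[0])
    c,dv=p[1],(p[2]-p[0])/np.linalg.norm(p[2]-p[0])
    from scipy.optimize import brentq
    g=lambda f:np.cross(dv[:2],P+250*np.array([-np.cos(f),np.sin(f)])-c[:2])
    f1=brentq(g,-.3,.7);print("phi",f0,f1,"lens target",P+250*np.array([-np.cos(f1),np.sin(f1)]))
    for f in np.linspace(f0,f1,8): print(np.degrees(f).round(1),(P+306*np.array([-np.cos(f),np.sin(f)])).round(1))
    o=ctrl.get_obs();f=(f0+f1)/2
    ty=np.array([np.sin(f),np.cos(f),0]);tz=np.array([0,0,-1.]);rel((587,175,235),np.column_stack([np.cross(ty,tz),ty,tz]))
E
python3 m.py 2>/dev/null
```

```text
ports [[499.2, -3.1, 43.0], [541.1, -3.5, 43.0], [583.8, -4.8, 43.0]]
top knob (183, 168, [([184.8, 169.1], 43)]) top post (266, 102, [([267.3, 103.5], 119)])
scene knob (304, 201, [([303.5, 205.4], 83)])
r lens 248.98293114187567
phi 0.8650016741956548 0.20339520669808803 lens target [541.15339828  -3.50107302]
49.6 [587.5 178.9]
44.1 [566.4 159.1]
38.7 [547.3 137.5]
33.3 [530.3 114.1]
27.9 [515.6  89.2]
22.5 [503.3  63. ]
17.1 [493.5  35.8]
11.7 [486.3   7.8]
cm [ 4.78 30.32  7.33] deg [ 0.2 -0.2 60.9] q [-0.25  0.4   1.83 -0.    0.91 -0.23]
```

Call:
servo_tool --pt "0 0 4 0 0 0 0" --pt "0 0 7.3 0 0 7 0" --pt "4.8 30.6 7.3 0 0 60.9 0" --pt "4.8 30.6 7.3 0 0 60.9 0" --pt "4.8 30.6 7.3 0 0 60.9 0" --pt "4.8 30.6 7.3 0 0 60.9 0" --pt "4.8 30.6 7.3 0 0 60.9 0" --pt "4.8 30.6 7.3 0 0 60.9 0" --pt "4.8 30.6 7.3 0 0 60.9 0" --pt "4.8 30.6 7.3 0 0 60.9 0" --pt "4.8 30.6 7.3 0 0 60.9 0" --pt "4.8 30.6 7.3 0 0 60.9 0" --pt "4.8 30.6 7.3 0 0 60.9 0" --pt "4.8 30.6 7.3 0 0 60.9 0" --pt "4.8 30.6 7.3 0 0 60.9 0"

```text
t: 11.63
ee_pos: [588.1, 175.1, 236.1]
orientation: [0.834, 3.027, -0.003]
ft_force: [1.0, -0.5, 0.7]
width: 44.1
grasp_force: 0.0
```

Run:
```python
from h import *
d=grab("wrist");o=ctrl.get_obs();print(o["ee_pos"],o["width"])
im=d["image"].copy()
u,v=map(int,pix(d,(587.5,178,199)));cv2.circle(im,(u,v),4,(255,0,0),1);print(u,v);save("w7.png",im,1.2)
```

```text
[588.2763688  175.14904357 236.32799599] 43.79946456422312
259 213
```

View pics/w7.png

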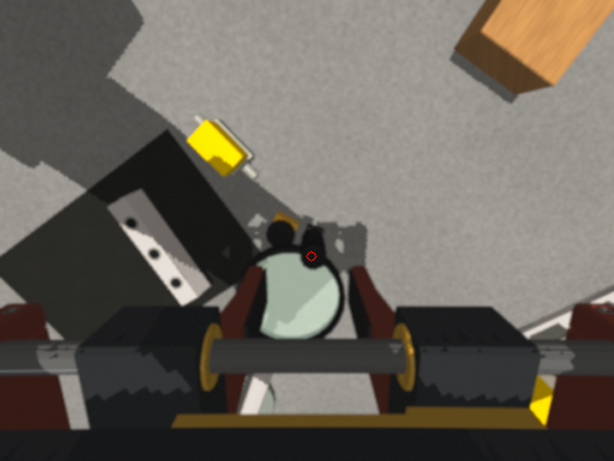

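The marker sits on the knob top at (311,256), between the fingers. I descend and sweep along the arc.

Call:
servo_tool --pt "0 0.2 -4 0 0 0 0" --pt "0 0.2 -6.6 0 0 0 0" --pt "0 0.2 -6.6 0 0 0 -0.3" --pt "0 0.2 -6.6 0 0 0 -0.3" --pt "-1.1 -0.7 -6.6 0 0 0 -0.3" --pt "-2.2 -1.6 -6.6 0 0 0 -0.3" --pt "-3.2 -2.7 -6.6 0 0 0 -0.3" --pt "-4.1 -3.8 -6.6 0 0 0 -0.3" --pt "-5 -4.9 -6.6 0 0 0 -0.3" --pt "-5.8 -6.1 -6.6 0 0 0 -0.3" --pt "-6.5 -7.3 -6.6 0 0 0 -0.3" --pt "-7.3 -8.6 -6.6 0 0 0 -0.3" --pt "-7.9 -9.9 -6.6 0 0 0 -0.3" --pt "-8.5 -11.2 -6.6 0 0 0 -0.3" --pt "-9 -12.6 -6.6 0 0 0 -0.3" --pt "-9.5 -13.9 -6.6 0 0 0 -0.3" --pt "-9.8 -14.9 -6.6 0 0 0 -0.3" --pt "-10 -15.8 -6.6 0 0 0 -0.3" --pt "-10.2 -16.5 -6.6 0 0 0 -0.3" --pt "-10.2 -16.5 -6.6 0 0 0 -0.3"

```text
t: 13.35
ee_pos: [486.1, 10.0, 170.3]
orientation: [0.833, 3.028, -0.002]
ft_force: [1.1, 0.1, -0.6]
width: 30.7
grasp_force: 0.0
```

Run:
```python
from h import *
import pickle
o=ctrl.get_obs();print(o["ee_pos"],o["width"],o["ft_force"])
D={n:grab(n) for n in("scene","top","wrist")};pickle.dump(D,open("d8.pkl","wb"))
t=D["top"]["image"][140:240,170:330];s=D["scene"]["image"][160:260,180:340]
save("f8.png",np.vstack([t,s]),2.9)
```

```text
[486.06275265  10.03267462 170.288667  ] 30.6801708504891 [ 1.12910193  0.11250506 -0.61637007]
```

View pics/f8.png

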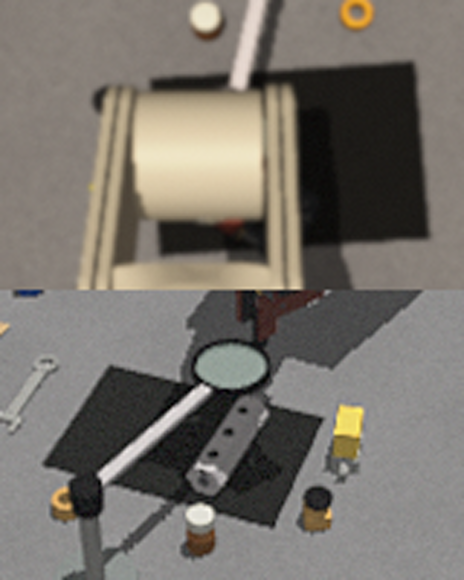

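The lower half shows the lens at about (232,367), reaching over the bar, whose three ports are up. I measure the lens centre at 150 mm from the scene view.

```bash
cat > l.py <<'E'
from h import *
import sys
def lens(d,u0,v0,r=22):
    g=d["image"][v0-r:v0+r,u0-r:u0+r].astype(int)
    dark=(g.max(2)<50).astype(np.uint8)
    # glass: component enclosing the centre of non-dark; use ring outline
    n,l,st,c=cv2.connectedComponentsWithStats(1-dark,connectivity=4);i=l[r,r]
    cs,_=cv2.findContours((l==i).astype(np.uint8),cv2.RETR_EXTERNAL,cv2.CHAIN_APPROX_NONE)
    e=cv2.fitEllipse(max(cs,key=len));return (e[0][0]+u0-r,e[0][1]+v0-r),e[1],int(st[i,4])
E
python3 - <<'E'
from l import *
import pickle
D=pickle.load(open("d8.pkl","rb"));s=D["scene"]
c,a,n=lens(s,260,187);print(c,a,n,onz(s,*c,150))
D=pickle.load(open("d0.pkl","rb"));c,a,n=lens(D["scene"],289,213);print("start",c,a,n,onz(D["scene"],*c,150))
s=pickle.load(open("d8.pkl","rb"))["scene"]
for q in((243,410),(228,433),(211,457)): print(onz(s,180+q[0]/2.9,160+(q[1]-290)/2.9,43))
E
```

```text
(263.5930404663086, 189.37487411499023) (31.438949584960938, 51.908512115478516) 1008 [554.3  23.2 150. ]
start (288.08199310302734, 212.7517147064209) (17.7126522064209, 26.136188507080078) 394 [625.4 137.1 150. ]
[501.7   1.5  43. ]
[546.3   1.   43. ]
[591.7  -0.9  43. ]
```

Call:
servo_tool --pt "0 -0.3 0 0 0 0 -0.3" --pt "-0.1 -0.6 0 0 0 0 -0.3" --pt "-0.1 -0.6 0 0 0 0 -0.3" --pt "-0.1 -0.6 0 0 0 0 0" --pt "0.1 -0.1 0 0 0 0 0" --pt "0.1 -0.1 0 0 0 0 0" --pt "0.1 -0.1 2 0 0 0 0" --pt "0.1 -0.1 5 0 0 0 0" --pt "-6 0 8 0 0 0 0" --pt "-11 0 8 0 0 0 0" --pt "-11 0 8 0 0 0 0" --pt "-11 0 8 0 0 0 0" --pt "-11 0 8 0 0 0 0"

```text
t: 14.58
ee_pos: [375.6, 11.5, 251.0]
orientation: [0.83, 3.026, -0.001]
ft_force: [0.2, 0.4, 0.2]
width: 44.0
grasp_force: 0.0
```

Run:
```python
from l import *
s=grab("scene");t=grab("top")
for d,n in((s,"s"),(t,"t")):
    for P in((541,-2,150),):
        u,v=map(int,np.round(pix(d,P)))
        for th in(45,60,75):
            g=d["image"][v-26:v+26,u-26:u+26].astype(int);dark=(g.max(2)<th).astype(np.uint8)
            k,l,st,c=cv2.connectedComponentsWithStats(1-dark,connectivity=4);i=l[26,26]
            q=(st[i,0]+(st[i,2]-1)/2+u-26,st[i,1]+(st[i,3]-1)/2+v-26)
            print(n,(u,v),th,st[i].tolist(),q,onz(d,*q,150))
o=ctrl.get_obs();print(o["ee_pos"],o["ft_force"])
im=s["image"];g=cv2.cvtColor(im,cv2.COLOR_RGB2GRAY);u,v=map(int,pix(s,(541,-2,150)))
print(g[v-16:v+17:2,u-20:u+21:2])
```

```text
s (258, 185) 45 [0, 0, 52, 52, 2183] (np.float64(257.5), np.float64(184.5)) [539.6  -5.3 150. ]
s (258, 185) 60 [0, 19, 40, 33, 475] (np.float64(251.5), np.float64(194.0)) [591.  -4. 150.]
s (258, 185) 75 [0, 19, 40, 33, 449] (np.float64(251.5), np.float64(194.0)) [591.  -4. 150.]
t (249, 187) 45 [0, 0, 52, 52, 1225] (np.float64(248.5), np.float64(186.5)) [5.432e+02 1.000e-01 1.500e+02]
t (249, 187) 60 [0, 0, 52, 52, 1163] (np.float64(248.5), np.float64(186.5)) [5.432e+02 1.000e-01 1.500e+02]
t (249, 187) 75 [0, 0, 41, 41, 932] (np.float64(243.0), np.float64(181.0)) [559.   15.6 150. ]
[377.48077327  11.4186191  250.80282861] [-0.3620354  -0.71898269 -0.25355893]
[[142 136 142 139 139 141 138 137 146  62  76  73  79  77  42  40  19  78
   74  77  77]
 [140 141 137 139 141 145 139 140 152  68  77  68  72  76  43  22  15  80
   75  78  77]
 [136 135 141 146 142 145 146 144  84  70  78  74  80  83  40  27  15  80
   70  78  76]
 [143 139 142 137 141 139 144  83  72  71  79  78  76  81  37  16  24  83
   79  72  81]
 [141 140 140 138 139 143 135  72  68  67  68  64  65  75  40  33  15  7
[... 385 characters left out ...]
0 100  72 164 153 155 154 170 189 157 157 160 158 167 138  35
   82  71  71]
 [141 139 144  72  18 160 160 154 188 180 162 156 155 157 155 174 110  53
   78  74  67]
 [125 141  91  74  40  65 150 163 154 151 154 155 160 158 167 100  15  71
   75  78 134]
 [ 31  36  27  51  39 136  89  84 144 153 152 154 145 121  44  23  63  78
   82  64 149]
 [ 49  30  22   2 178 211 218 125   1  25  25  26  23  19  26  55  73  77
   77 142 146]
 [ 30  30  37 218 214 205 117  42  17  24  27  22  50  80  87  80  73  74
   75  67 113]
 [ 18  48 220 210 197 114  33  25  29  41  25  23 165  98  97 106  83  68
   80  78  75]
 [ 59 208 208 195 104  30  24  14  32  27  28 133 176 164 177 133 105  26
   24  55  64]]
```

Run:
```python
from l import *
s=grab("scene");im=s["image"].astype(int)
u,v=259,187
g=im[v-14:v+14,u-18:u+18];m=((g.min(2)>100)&(g[:,:,1]>=g[:,:,0]+6)).astype(np.uint8)
n,l,st,c=cv2.connectedComponentsWithStats(m,connectivity=4);i=1+np.argmax(st[1:,4])
cs,_=cv2.findContours((l==i).astype(np.uint8),cv2.RETR_EXTERNAL,cv2.CHAIN_APPROX_NONE)
e=cv2.fitEllipse(cv2.convexHull(max(cs,key=len)));q=(e[0][0]+u-18,e[0][1]+v-14)
print(st[i],q,e,onz(s,*q,150),onz(s,259,187,150))
t=grab("top");uu,vv=map(int,pix(t,(541,-2,150)));g=cv2.cvtColor(t["image"],cv2.COLOR_RGB2GRAY)
print(uu,vv);print(g[vv-28:vv+29:4,uu-28:uu+29:2])
```

```text
[  6   6  24  15 279] (258.59155082702637, 185.69475173950195) ((17.591550827026367, 12.694751739501953), (14.555825233459473, 23.78113555908203), 88.88897705078125) [5.438e+02 5.000e-01 1.500e+02] [549.3   4.5 150. ]
249 187
[[133 132 130 128 132 130 128 127 130 129 127 127 127 128 129 148 212 223
  194  88  60  83 130 133 133 134 133 134 134]
 [129 129 131 134 130 129 131 131 133 127 128 126 126 125 127 179 221 221
  143  55  54  95 116 113 115 100  95  89  83]
 [107  68  56  53  44  34  34  34  33  29  31  28  28  27  69 205 223 199
   49  12  19  27  28  28  27  26  28  27  27]
 [ 98  32  29  27  27  27  29  26  27  27  26  37  62  89  92  89 118  91
   58  21  22  28  27  28  28  26  27  27  28]
 [116  37  28  28  28  28  27  27  26  62 119 161 181 179 182 178 177 162
  115  46  19  18  26  27  26  27  26  26  28]
 [115  38  27  27  26  28  27  39 117 146 146 152 169 175 155 148 172 173
  165 137  92  29  12  22  26  27  28  26  25]
 [120  49  26  27  27  28  31 105 146 147 141 152 169 177 181 180 180 174
  164 138 132  72  17  13  24  28  27  28  26]
 [118  51  28  27  27  28  
[... 241 characters left out ...]
 27  31  88 143 149 161 173 182 184 182 183 176
  167 120  56  16  13  24  27  28  28  28  28]
 [132  77  29  28  28  27  27  26  26  33  67 143 179 189 182 180 163 119
   67  22  20  26  28  30  26  29  26  29  27]
 [132  88  30  28  28  27  27  27  29  27  28  36  35  27  33  48  97 119
  107  37  26  26  28  27  28  28  27  27  29]
 [133  98  32  28  27  27  28  28  26  26  22  33  31  94 108 118 202 138
   90  29  24  24  24  23  23  22  26  23  25]
 [133 115  37  28  25  29  27  29  27  17  13  56  81  98 103 102  98  80
   60  15  14  15  12   9  14  13  13  11  12]
 [133 118  39  28  28  29  27  21  14  15  14  23  33  36  32  32  38  37
   27  12  13  17  12  14  13  13  13  15  12]]
```

```bash
python3 -c "
from workcell import ctrl
o=ctrl.get_obs();print(o['t'],o['ft_force'],max(abs(o['qvel'])))
print(ctrl.close_job())"
```

```text
14.7833 [ 0.53555367  1.22024784 -0.26960512] 0.006619039241961164
the job is handed in; nothing more can be done
None
```

I rolled the bar two flats towards +y so its three ports are on top, swung the lens to within about 5 mm of the port row's centre line by my measurements, and handed the job in at about 15 s, with the robot clear of everything.

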